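# Slide the tube rack under the electrode and lower it

### The job

Slide the tube rack along the bench, without lifting it, under the clear splash guard until the open orange tube stands centred beneath the raised electrode; only then push the electrode's black knob all the way down so that the electrode stands in the middle of the orange tube, and leave it so. Keep every tube in the rack and leave the other things on the bench where they are.

Things in the scene. Friction and masses are not known exactly. Their poses are not given: they have to be found in the camera images.
- stand: Fixed electrode stand. Origin on the bench exactly below the electrode; it may be turned a little, its x axis points away from the robot. Two aluminium posts at y = -165 and +165 mm (feet 150 mm in x, 26 mm in y, 14 mm high) leave a gateway 304 mm wide. They carry a white crossbar, 36 mm in x, 350 mm in y, z 160 to 190 mm.
- guard_edge (a point): Middle of the front (robot-side) edge of the stand's clear splash guard: a rigid clear sheet with blue trim, from x = -78 to +78 mm and y = -175 to +175 mm of the stand, 148 to 162 mm above the bench. An upright gripper at the rack's tab strikes it before the tube is under the electrode; one leaning back towards the robot by 35 to 45 degrees clears it.
- electrode (a joint): Vertical travel of the electrode in m: 0 fully raised, 0.055 fully down at its stop. It has about 5 N of friction and stays where it is left.
- electrode_tip (a point): Tip of the blue rod-shaped electrode, 11 mm in diameter, that hangs below the crossbar; tip 98 mm above the bench when raised, 43 mm when fully down.
- knob_top (a point): Centre of the top face of the electrode's black push knob (42 mm diameter, yellow dot on top), above the crossbar: 266 mm above the bench when raised, 211 mm when fully down.
- rack: Loose blue tube rack, 60 mm (x) by 150 mm (y) by 45 mm high, about 0.35 kg empty; origin at the centre of its underside. Four square holes in a row along its y at -51, -17, +17 and +51 mm, 40 mm deep. A yellow grip tab stands out of its -x face (towards the robot).
- tab (a point): Grasp point on the rack's yellow tab, 55 mm from the rack's centre along its -x, 34 mm above the bench. The tab is an upright fin 14 mm thick in the rack's y; it runs from 30 to 76 mm from the rack's centre along -x, and from 12 to 48 mm above the bench.
- open_tube: Loose orange tube without a cap, 28 mm outer diameter, 23 mm bore, 70 mm tall; origin at the centre of its bottom, z up. Stands in one of the rack's four holes, its bottom 5 mm above the bench, its rim 75 mm above the bench.
- tube_mouth (a point): Centre of the open mouth of the orange tube, at its rim.
- capped_tube1: Loose white tube with a closed grey cap (31 mm diameter), 73 mm tall, in another hole of the rack; top 78 mm above the bench; origin at the centre of its bottom.
- capped_tube2: Loose white tube with a closed grey cap (31 mm diameter), 73 mm tall, in another hole of the rack; top 78 mm above the bench; origin at the centre of its bottom.
- capped_tube3: Loose white tube with a closed grey cap (31 mm diameter), 73 mm tall, in another hole of the rack; top 78 mm above the bench; origin at the centre of its bottom.
- tip_box: Loose green pipette-tip box with a clear lid, 88 x 128 x 72 mm; bystander. Origin under its centre.
- spray: Loose green spray bottle with white head, 80 mm diameter, 201 mm tall; bystander. Origin under its centre.
- beaker: Loose clear beaker, 70 mm diameter, 90 mm tall; bystander. Origin under its centre.
- pipette: Loose white pipette lying on the bench, 210 mm long along its x, 26 mm wide, 22 mm high; bystander. Origin under the middle of its body.
- pink_box: Loose pink box, 90 x 110 x 60 mm; bystander. Origin under its centre.
Not all that is in view belongs to the job. There is more than one size of the rack; the job needs the larger.

How it is judged:
By the outcome, as a careful person would: the job done as asked, in the order asked, and still so for the second after the job is handed in, with the robot touching nothing.
It also fails if it takes over 61 s, if anything falls off the work surface, if the arm or the gripper's body presses on something with over 40 N, if the wrist force passes 120 N, or if a joint passes its speed limit or range.

### The arm

A 7-joint arm with a two-finger parallel gripper is mounted at the origin on the work surface. World frame = base frame: x ahead of the robot, y to its left, z up, the work surface at z = 0. Lengths are in m, angles in rad, forces in N, time in s.
With the tool pointing down it reaches from about 0.4 to 0.85 m from the base axis. Payload 4.5 kg.
Tool frame: the origin (TCP) lies between the finger pads; the fingertips stand 25 mm ahead of it and the grasp point (between the pads) lies 6 mm ahead of it (bot.tip_reach is the distance from the TCP to the fingertips, in m); z points along the fingers, y is the line along which they close (so a half turn about z gives the same grasp; the last joint's range is limited). The gripper opens to 85 mm and grips with 20 to 120 N. Pads are 22 mm wide; open, the fingers measure 114 mm over their backs; the gripper's body (76 mm by 85 mm) begins 54 mm behind the grasp point. The pads swing forward as they close: fully open they stand 13 mm farther back than shut.
Start: joints at [1.353, 0.689, -0.195, 1.565, 0.157, 0.902, -0.215], TCP at [0.156, -0.605, 0.256] pointing down, gripper open.
Joint ranges: [-3.01, 3.01], [-0.46, 2.08], [-1.47, 1.51], [0.13, 2.56], [-1, 4.14], [0.04, 2.09], [-2.66, 2.66]. Speed limits (rad/s): [2.57, 2.57, 3.14, 3.14, 3.14, 3.14, 3.14].

### API

Orientations are given as a 3x3 rotation matrix whose columns are the frame's x, y, z axes.
In Python, from cell import status, eyes, order, bot gives the robot as it stands.
- The arm moves only by the tool jog_arm, never from a script. Its argument "moves" is one flat list of numbers, 7 for each row, row after row: the finger opening in mm, from 0 to 85.4, then the shift along the tool's x, y, z in units of 30 mm (1.0 is 30 mm), then the turn, a rotation vector about the tool's x, y, z in units of 5 degrees (1.0 is 5 degrees). A call has 1 to 12 rows; each row shifts and turns the commanded pose from where the row before left it, along the tool's axes as they then stand; what a row does not reach is not made up. A row lasts 1/12 s, in which the tool goes at most 41.7 mm and 7.16 degrees, less where a joint would pass 70% of its speed; a pose out of reach is approached as far as the arm can. A call is refused whole if a number of a shift passes 1 or a number of a turn 1, either way. A call with a gripper value outside its range is refused whole. The fingers move at their own pace and stop on an object; the grip force is fixed at half the most. Time passes only in rows, so rows that do not move let the fingers close. It gives the time, the measured TCP pose, the force, the opening and the grip force at its end, in the units of the state.
- status.get_obs(): the state, without advancing time (a new reading comes with each control period).
- eyes.grab_frame(name): name is "side" or "top"; returns (picture, depth): 420x560x3 uint8, red, green, blue; 420x560 float32, m along the optical axis (not along the pixel's ray), 0 where there is no reading.
- eyes.camera_params(name): a dict with "intrinsics" (3x3 intrinsics, pixels), "T" (4x4, takes a point from camera to world coordinates). Camera axes: x right, y up, looking along -z (the intrinsics and any distortion apply to the point x, -y, -z); pixel columns grow to the right and rows downward; lengths in m; the calibration is good to about 2 mm. A picture is of the moment at which its call begins. camera_params takes no time and is no camera call.
- order.hand_in(): hands the job in; it is judged then, once.
The state is a dict: "clock": time; "qpos": joint angles; "joint_velocities": joint speeds; "effort": joint torques, N m; "eef_pos": TCP position; "eef_rot": TCP orientation; "wrist_force": force on the tool from outside, world axes, zero at the start; "torque": the same for the moment, N m; "gripper_width": finger opening in m; "grip_force": force on a finger pad.
Only numpy, scipy, OpenCV 4.12 (cv2) and the standard library are available. Lean on these libraries where they do the work, as an engineer would, in place of code of your own. Each camera call takes 0.05 s, during which the arm holds its last target. There are 200 camera calls.

## Working session

There is one attempt and no reset: what is moved stays moved. The work goes in short steps, Python scripts to look and compute and a tool call to move; the robot and the scene stay as the last step left them, time stands still between calls to the robot, and variables do not carry over. Pictures are saved under pics/ and viewed, at most 10 in all, crops included, and the job is handed in when it is done.

Besides the shell and the picture viewer there is one more tool, called by a JSON object that holds its "api" and its "payload". jog_arm: Moves the arm, as the interface text tells. Its arguments: {"type":"object","properties":{"moves":{"type":"array","items":{"type":"number"}}},"required":["moves"]}

```bash
ls; mkdir -p pics
cat > h.py <<'E'
import numpy as np, cv2
from cell import status, eyes, order, bot
def grab(n,f=None):
    p,d=eyes.grab_frame(n); np.savez(f'{n}.npz',p=p,d=d)
    if f: cv2.imwrite('pics/'+f,p[:,:,::-1])
    return p,d
def w(n,u,v,d):
    c=eyes.camera_params(n);K=c['intrinsics'];T=c['T']
    x=(u-K[0][2])/K[0][0]*d; y=(v-K[1][2])/K[1][1]*d
    return (np.array(T)@np.array([x,-y,-d,1]))[:3]
def wz(n,u,v,z):
    "pixel ray met with plane z"
    o=w(n,u,v,0);a=w(n,u,v,1)-o
    return o+a*(z-o[2])/a[2]
E
python3 - <<'E'
from h import *
for n in('side','top'):
    grab(n,n+'1.png'); c=eyes.camera_params(n); print(n,c)
o=status.get_obs(); print(o['clock'],o['eef_pos'],o['eef_rot'],o['gripper_width'],bot.tip_reach)
E
```

```text
pics
side {'intrinsics': array([[511.59176646,   0.        , 281.81728651],
       [  0.        , 511.59176646, 211.23298359],
       [  0.        ,   0.        ,   1.        ]]), 'T': array([[-0.86906772,  0.27395717, -0.41190869,  0.03993602],
       [-0.49417663, -0.44274047,  0.74817801,  0.88949737],
       [ 0.02260008,  0.853773  ,  0.52015468,  0.78608502],
       [ 0.        ,  0.        ,  0.        ,  1.        ]])}
top {'intrinsics': array([[410.65609598,   0.        , 279.96779358],
       [  0.        , 410.65609598, 201.22823744],
       [  0.        ,   0.        ,   1.        ]]), 'T': array([[-0.02971402,  0.9864247 , -0.16150351,  0.36888604],
       [-0.99940534, -0.03214696, -0.01247155, -0.02252265],
       [-0.0174941 ,  0.16103689,  0.98679333,  1.20478548],
       [ 0.        ,  0.        ,  0.        ,  1.        ]])}
0.1 [ 0.15552027 -0.60477712  0.25555932] [[ 9.68445606e-01  2.49224384e-01 -5.60872772e-04]
 [ 2.49224968e-01 -9.68444353e-01  1.56545444e-03]
 [-1.53024650e-04 -1.65584097e-03 -9.99998617e-01]] 0.08525011972846636 0.025
```

View pics/side1.png

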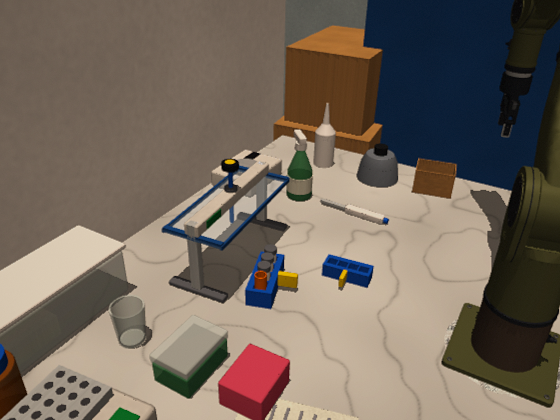

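View pics/top1.png

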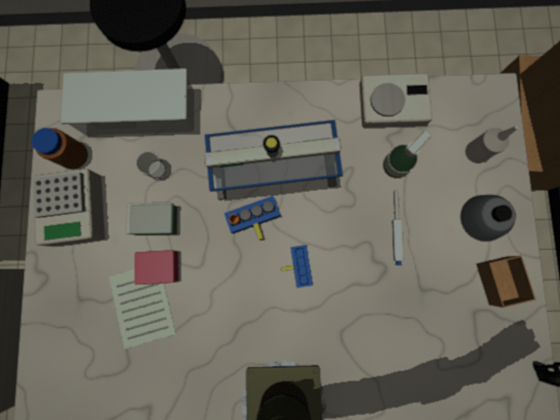

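The top view shows the full rack at about (252,215) with its yellow tab at (258,231), and the knob at (272,144). Candidates for the rack are the blue one with tubes at (252,215) and the smaller empty one at (301,266). The job's rack is the larger one with tubes, so I'll check it in a close crop.

Run:
```python
from h import *
t=np.load('top.npz')['p'];s=np.load('side.npz')['p']
a=cv2.resize(t[115:265,195:345],(600,600),interpolation=cv2.INTER_CUBIC)
b=cv2.resize(s[140:320,160:310],(500,600),interpolation=cv2.INTER_CUBIC)
cv2.imwrite('pics/c_top.png',a[:,:,::-1]);cv2.imwrite('pics/c_side.png',b[:,:,::-1])
```

```text
(no output)
```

View pics/c_top.png

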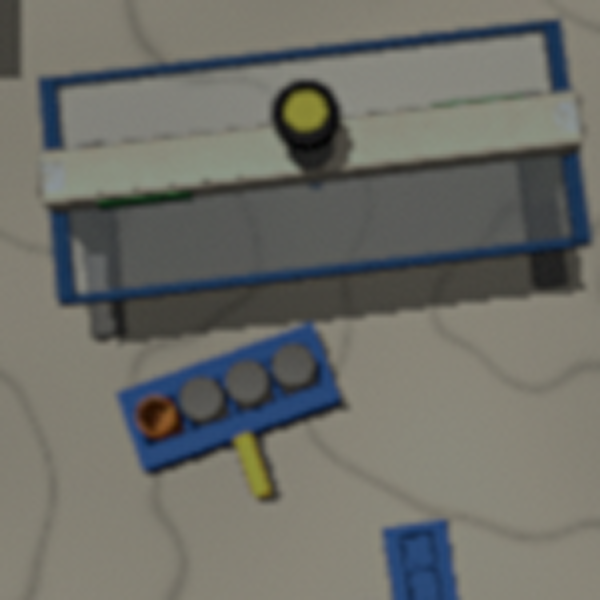

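View pics/c_side.png

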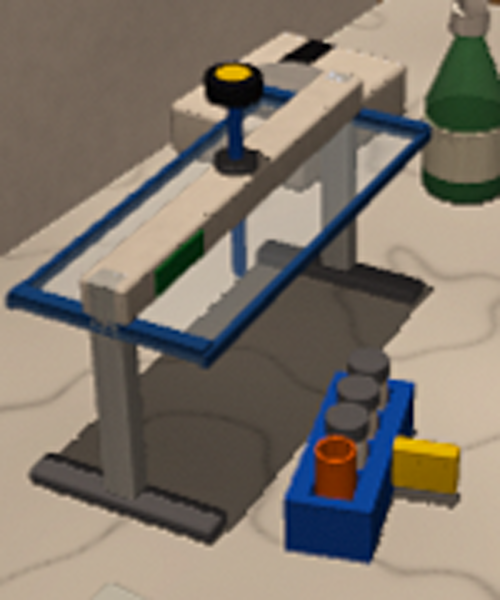

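Run:
```python
from h import *
T=lambda u,v,z: wz('top',195+u/4-.4,115+v/4-.4,z)[:2].round(4)
S=lambda u,v,z: wz('side',160+u/3.333-.35,140+v/3.333-.35,z)[:2].round(4)
print('knob',T(305,111,.266),S(233,73,.266),'tip',S(239,277,.098))
g=np.array([T(40,78,.162),T(560,20,.162),T(590,243,.162),T(62,303,.162)]);print('guard',g,g.mean(0))
d=g[0]+g[3]-g[1]-g[2];print('stand yaw',np.degrees(np.arctan2(-d[0],d[1])))
print('mouth',T(157,416,.075),S(335,443,.075))
c=np.array([T(157,416,.075),T(202,399,.078),T(248,383,.078),T(295,365,.078)]);print(c)
d=c[0]-c[3];print('rack yaw',np.degrees(np.arctan2(-d[0],d[1])),np.linalg.norm(d))
print('caps side',S(347,418,.078),S(359,388,.078),S(368,362,.078))
print('tab top root/end',T(243,434,.048),T(265,495,.048),'side',S(395,440,.048),S(459,448,.048))
# tab pts by depth
for n in('top','side'):
    z=np.load(n+'.npz');p=z['p'].astype(int);dd=z['d']
    m=(p[...,0]>120)&(p[...,1]>100)&(p[...,2]<70)&(dd>0);ys,xs=np.where(m)
    P=np.array([w(n,x,y,dd[y,x]) for x,y in zip(xs,ys)])
    k=(P[:,2]>.015)&(P[:,2]<.06);P=P[k]
    k=np.hypot(*(P[:,:2]-T(254,465,.048)).T)<.04;P=P[k];print(n,len(P),P.mean(0),P.min(0),P.max(0))
```

```text
knob [0.6647 0.0068] [0.6638 0.0131] tip [0.6643 0.0136]
guard [[ 0.7264  0.1851]
 [ 0.7542 -0.1608]
 [ 0.6023 -0.1724]
 [ 0.574   0.1709]] [0.664225 0.0057  ]
stand yaw 4.653543649066261
mouth [0.5091 0.1211] [0.5142 0.1206]
[[0.5091 0.1211]
 [0.5196 0.0894]
 [0.5298 0.0573]
 [0.5414 0.0244]]
rack yaw 18.47049210590176 0.10195185138093374
caps side [0.5196 0.0964] [0.5303 0.0628] [0.5409 0.0327]
tab top root/end [0.4977 0.0637] [0.4541 0.049 ] side [0.4983 0.0668] [0.4559 0.0515]
top 55 [0.47611379 0.05823338 0.04706632] [0.45468663 0.04850359 0.0424932 ] [0.49577394 0.06780441 0.05569778]
side 113 [0.47886762 0.06337943 0.04309171] [0.45511909 0.04942137 0.01651395] [0.49956443 0.07355514 0.04992482]
```

{"api": "jog_arm", "payload": {"moves": [85,0.646,-0.78,0.07,0,0,0,85,0.646,-0.78,0.07,0,0,0,85,0.646,-0.78,0.07,0,0,0,85,0.646,-0.78,0.07,0,0,0,85,0.646,-0.78,0.07,0,0,0,85,0.646,-0.78,0.07,0,0,0,85,0.646,-0.78,0.07,0,0,0,85,0.646,-0.78,0.07,0,0,0,85,0.646,-0.78,0.07,0,0,0,85,0.646,-0.78,0.07,0,0,0,85,0.646,-0.78,0.07,0,0,0,85,0.646,-0.78,0.07,0,0,0]}}

```text
clock: 1.1
eef_pos: [0.3112, -0.274, 0.2309]
eef_rot: [[0.969, 0.249, -0.0], [0.249, -0.969, 0.0], [-0.0, -0.0, -1.0]]
wrist_force: [0.5, -0.3, 0.3]
gripper_width: 0.0848
grip_force: 0.0
```

{"api": "jog_arm", "payload": {"moves": [85,0.646,-0.78,0.07,0,0,0,85,0.646,-0.78,0.07,0,0,0,85,0.646,-0.78,0.07,0,0,0,85,0.646,-0.78,0.07,0,0,0,85,0.646,-0.78,0.07,0,0,0,85,0.646,-0.78,0.07,0,0,0,85,0.646,-0.78,0.07,0,0,0,85,0.646,-0.78,0.07,0,0,0,85,0.646,-0.78,0.07,0,0,0,85,0.646,-0.78,0.07,0,0,0,85,0.646,-0.78,0.07,0,0,0,85,0.646,-0.78,0.07,0,0,-0.82]}}

```text
clock: 2.1
eef_pos: [0.4665, 0.0561, 0.2056]
eef_rot: [[0.948, 0.319, -0.0], [0.319, -0.948, -0.0], [-0.001, 0.0, -1.0]]
wrist_force: [0.8, -0.0, 0.4]
gripper_width: 0.0848
grip_force: 0.0
```

{"api": "jog_arm", "payload": {"moves": [85,0,0,0,0,1,0,85,0,0,0,0,1,0,85,0,0,0,0,1,0,85,0,0,0,0,1,0,85,0,0,0,0,1,0,85,0,0,0,0,1,0,85,0,0,0,0,1,0,85,0,0,0,0,1,0,85,0,0,0,0,1,0,85,0,0,0,0,0,0,85,0,0,0,0,0,0]}}

```text
clock: 3.02
eef_pos: [0.4831, 0.0476, 0.2389]
eef_rot: [[0.881, 0.335, 0.334], [0.312, -0.942, 0.123], [0.356, -0.004, -0.934]]
wrist_force: [0.5, -0.3, 0.8]
gripper_width: 0.0853
grip_force: 0.0
```

```bash
cat >> h.py <<'E'
def pose(yaw,lean):
    a,b=np.radians([yaw,lean]);c,s=np.cos(a),np.sin(a)
    D=np.array([[c,s,0],[s,-c,0],[0,0,-1.]])
    from scipy.spatial.transform import Rotation as Ro
    return D@Ro.from_euler('y',b).as_matrix()
def plan(P,yaw,lean):
    "shift in tool axes (30 mm) and turn (5 deg) still to go"
    from scipy.spatial.transform import Rotation as Ro
    o=status.get_obs();R=np.array(o['eef_rot']);d=np.array(P)-o['eef_pos']
    print('t',o['clock'],'pos',np.round(o['eef_pos'],4),'z',R[:,2].round(3),'y',R[:,1].round(3),'F',np.round(o['wrist_force'],1),'g',o['gripper_width'])
    print('shift',(R.T@d/.03).round(3),'turn',(np.degrees(Ro.from_matrix(R.T@pose(yaw,lean)).as_rotvec())/5).round(3),'q',np.round(o['qpos'],2))
E
python3 -c "
from h import *
plan([.466,.055,.038],18.5,45)"
```

```text
t 3.0167 pos [0.4831 0.0476 0.2389] z [ 0.334  0.123 -0.934] y [ 0.335 -0.942 -0.004] F [ 0.5 -0.3  0.8] g 0.08533449887555797
shift [-2.809 -0.396  6.096] turn [-0.158  4.828  0.159] q [ 0.01  0.47 -0.23  2.3   1.16  0.04 -2.55]
```

{"api": "jog_arm", "payload": {"moves": [85,0,0,0,0,0,-1,85,0,0,0,0,0,-1,85,0,0,0,0,0,-1,85,0,0,0,0,0,-1,85,0,0,0,0,0,-1,85,0,0,0,0,0,-1,85,0,0,0,0,0,-1,85,0,0,0,0,0,-1,85,0,0,0,0,0,-1,85,0,0,0,0,0,-1,85,0,0,0,0,0,-1,85,0,0,0,0,0,-1]}}

```text
clock: 4.02
eef_pos: [0.4825, 0.0483, 0.2379]
eef_rot: [[0.146, 0.932, 0.332], [0.973, -0.196, 0.123], [0.18, 0.305, -0.935]]
wrist_force: [-0.3, -0.9, -1.0]
gripper_width: 0.0849
grip_force: 0.0
```

```bash
python3 -c "
from h import *
plan([.466,.055,.20],198.5,-45)"
```

```text
t 4.0167 pos [0.4825 0.0483 0.2379] z [ 0.332  0.123 -0.935] y [ 0.932 -0.196  0.305] F [-0.3 -0.9 -1. ] g 0.08486290026799005
shift [-0.091 -0.94   1.028] turn [ -4.947  -3.109 -23.371] q [ 0.16  0.49 -0.46  2.3   1.37  0.16 -1.73]
```

Going the right way; I'll finish the half turn.

{"api": "jog_arm", "payload": {"moves": [85,0,0,0,0,0,-1,85,0,0,0,0,0,-1,85,0,0,0,0,0,-1,85,0,0,0,0,0,-1,85,0,0,0,0,0,-1,85,0,0,0,0,0,-1,85,0,0,0,0,0,-1,85,0,0,0,0,0,-1,85,0,0,0,0,0,-1,85,0,0,0,0,0,-1,85,0,0,0,0,0,-1,85,0,0,0,0,0,-1]}}

```text
clock: 5.02
eef_pos: [0.4823, 0.0483, 0.2378]
eef_rot: [[-0.734, 0.592, 0.331], [0.656, 0.745, 0.123], [-0.173, 0.308, -0.936]]
wrist_force: [-0.0, -0.0, 0.3]
gripper_width: 0.0849
grip_force: 0.0
```

{"api": "jog_arm", "payload": {"moves": [85,0,0,0,0,0,-1,85,0,0,0,0,0,-1,85,0,0,0,0,0,-1,85,0,0,0,0,0,-1,85,0,0,0,0,0,-1,85,0,0,0,0,0,-1,85,0,0,0,0,0,-1,85,0,0,0,0,0,-1,85,0,0,0,0,0,-1,85,0,0,0,0,0,-1,85,0,0,0,0,0,-1,85,0,0,0,0,0,-1]}}

```text
clock: 6.02
eef_pos: [0.4822, 0.0483, 0.2378]
eef_rot: [[-0.88, -0.34, 0.331], [-0.317, 0.94, 0.123], [-0.353, 0.004, -0.936]]
wrist_force: [0.7, -0.2, 0.8]
gripper_width: 0.0846
grip_force: 0.0
```

```bash
python3 -c "
from h import *
plan([.466,.055,.20],198.5,-45)"
```

```text
t 6.0167 pos [0.4822 0.0483 0.2378] z [ 0.331  0.123 -0.936] y [-0.34   0.94   0.004] F [ 0.7 -0.2  0.8] g 0.08455521159139726
shift [0.85  0.389 1.027] turn [ 0.186 -4.868  0.21 ] q [ 0.29  0.53 -0.66  2.29  1.4   0.28  0.33]
```

{"api": "jog_arm", "payload": {"moves": [85,0.425,0.2,0.515,0,0,0,85,0.425,0.19,0.515,0,0,0,85,0,0,0,0.037,-0.974,0.042,85,0,0,0,0.037,-0.974,0.042,85,0,0,0,0.037,-0.974,0.042,85,0,0,0,0.037,-0.974,0.042,85,0,0,0,0.037,-0.974,0.042,85,0,0,0,0,0,0,85,0,0,0,0,0,0]}}

```text
clock: 6.77
eef_pos: [0.4834, 0.0563, 0.2049]
eef_rot: [[-0.757, -0.333, 0.563], [-0.268, 0.943, 0.197], [-0.596, -0.002, -0.803]]
wrist_force: [-1.0, -0.3, -0.3]
gripper_width: 0.0848
grip_force: 0.0
```

```bash
python3 -c "
from h import *
plan([.466,.055,.038],198.5,-45)"
```

```text
t 6.7667 pos [0.4834 0.0563 0.2049] z [ 0.563  0.197 -0.803] y [-0.333  0.943 -0.002] F [-1.  -0.3 -0.3] g 0.08483423941912367
shift [3.766 0.163 4.132] turn [ 0.108 -1.681  0.156] q [ 0.57  0.96 -1.37  2.55  2.1   1.07 -0.35]
```

{"api": "jog_arm", "payload": {"moves": [85,0.47,0.02,0.515,0,0,0,85,0.47,0.02,0.515,0,0,0,85,0.47,0.02,0.515,0,0,0,85,0.47,0.02,0.515,0,0,0,85,0,0,0,0.05,-0.84,0.08,85,0,0,0,0.05,-0.84,0.08,85,0,0,0,0,0,0]}}

```text
clock: 7.35
eef_pos: [0.5254, 0.0509, 0.1274]
eef_rot: [[-0.688, -0.326, 0.648], [-0.239, 0.945, 0.222], [-0.685, -0.002, -0.729]]
wrist_force: [0.2, -0.9, -0.6]
gripper_width: 0.0851
grip_force: 0.0
```

Run:
```python
from h import *
plan([.466,.055,.038],198.5,-45)
p,_=grab('top');s,_=grab('side')
a=cv2.resize(p[160:270,200:320],(480,440),interpolation=cv2.INTER_CUBIC)
b=cv2.resize(s[220:330,220:298],(312,440),interpolation=cv2.INTER_CUBIC)
cv2.imwrite('pics/m1.png',np.hstack([a,b])[:,:,::-1])
```

```text
t 7.35 pos [0.5254 0.0509 0.1274] z [ 0.648  0.222 -0.729] y [-0.326  0.945 -0.002] F [ 0.2 -0.9 -0.6] g 0.08506000150502595
shift [3.372 0.781 0.918] turn [ 0.058 -0.357  0.094] q [ 0.59  1.38 -1.46  2.56  2.32  1.45 -0.18]
```

View pics/m1.png

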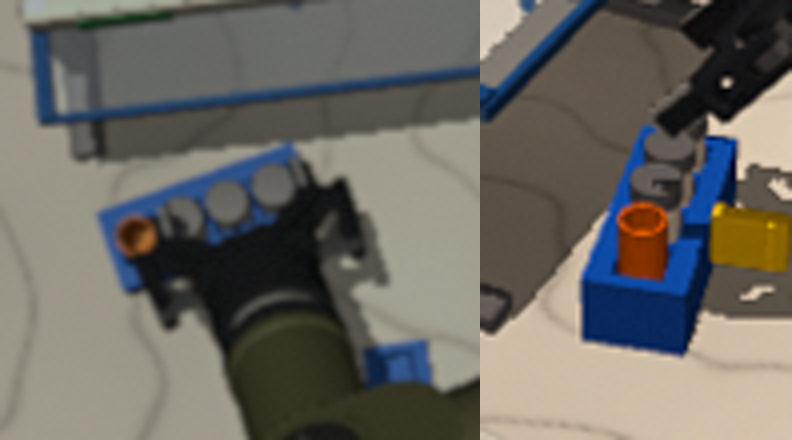

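```bash
cat > fk.py <<'E'
import numpy as np
from scipy.spatial.transform import Rotation as Ro
from scipy.optimize import least_squares
Z=lambda a:Ro.from_euler('z',a).as_matrix()
Y=lambda a:Ro.from_euler('y',a).as_matrix()
def fk(q,p,s):
    h,L1,a,L2,a2,L3,b=p; R=Z(s[0]*q[0]);x=np.array([0,0,h])
    R=R@Y(q[1])@Z(s[1]*q[2]);x=x+R@[a,0,L1]
    R=R@Y(q[3]);x=x+R@[a2,0,L2]
    R=R@Z(s[2]*q[4])@Y(q[5]);x=x+R@[b,0,L3]
    return x,R@Z(s[3]*q[6])
E
python3 - <<'E'
from fk import *
from cell import status,bot
import itertools
print([d for d in dir(bot) if d[0]!='_'])
o=status.get_obs()
D=[([1.353,.689,-.195,1.565,.157,.902,-.215],[.1555,-.6048,.2556],[[.968,.249,0],[.249,-.968,0],[0,0,-1]]),
([.01,.47,-.23,2.3,1.16,.04,-2.55],[.4831,.0476,.2389],[[.881,.335,.334],[.312,-.942,.123],[.356,-.004,-.934]]),
([.16,.49,-.46,2.3,1.37,.16,-1.73],[.4825,.0483,.2379],[[.146,.932,.332],[.973,-.196,.123],[.18,.305,-.935]]),
([.29,.53,-.66,2.29,1.4,.28,.33],[.4822,.0483,.2378],[[-.88,-.34,.331],[-.317,.94,.123],[-.353,.004,-.936]]),
([.57,.96,-1.37,2.55,2.1,1.07,-.35],[.4834,.0563,.2049],[[-.757,-.333,.563],[-.268,.943,.197],[-.596,-.002,-.803]]),
(o['qpos'],o['eef_pos'],o['eef_rot'])]
best=[]
for s in itertools.product([1,-1],repeat=4):
    rot=sum(np.linalg.norm(fk(q,np.zeros(7),s)[1]-np.array(R)) for q,x,R in D)
    best.append((rot,s))
best.sort();print(best[:3]);s=best[0][1]
f=lambda p:np.concatenate([fk(q,p,s)[0]-x for q,x,R in D])
r=least_squares(f,[.3,.35,0,.35,0,.25,0]);print(r.x.round(4),np.abs(r.fun).max());print(s)
E
```

```text
['PlanningError', 'tip_reach']
[(np.float64(10.7320733315714), (-1, -1, -1, 1)), (np.float64(11.41485490956402), (1, -1, -1, 1)), (np.float64(11.579027826319322), (-1, -1, 1, -1))]
[ 0.2264  0.5605  0.0313  0.3325 -0.0286  0.1912  0.0374] 0.037323797834243916
(-1, -1, -1, 1)
```

```bash
cat > fit.py <<'E'
from fk import *
from cell import status
import itertools,json
o=status.get_obs()
D=[([1.353,.689,-.195,1.565,.157,.902,-.215],[.1555,-.6048,.2556],[[.968,.249,0],[.249,-.968,0],[0,0,-1]]),
([.01,.47,-.23,2.3,1.16,.04,-2.55],[.4831,.0476,.2389],[[.881,.335,.334],[.312,-.942,.123],[.356,-.004,-.934]]),
([.16,.49,-.46,2.3,1.37,.16,-1.73],[.4825,.0483,.2379],[[.146,.932,.332],[.973,-.196,.123],[.18,.305,-.935]]),
([.29,.53,-.66,2.29,1.4,.28,.33],[.4822,.0483,.2378],[[-.88,-.34,.331],[-.317,.94,.123],[-.353,.004,-.936]]),
([.57,.96,-1.37,2.55,2.1,1.07,-.35],[.4834,.0563,.2049],[[-.757,-.333,.563],[-.268,.943,.197],[-.596,-.002,-.803]]),
(o['qpos'],o['eef_pos'],o['eef_rot'])]
res=[]
for s in itertools.product([1,-1],repeat=7):
    S=np.array(s)
    def rot(q,off):
        a=S*np.array(q); 
        return Z(a[0]+off[0])@Y(a[1])@Z(a[2]+off[1])@Y(a[3])@Z(a[4]+off[2])@Y(a[5])@Z(a[6]+off[3])
    for off in itertools.product([0,np.pi],[0,np.pi],[0,np.pi],[0,np.pi/2,np.pi,-np.pi/2]):
        res.append((sum(np.linalg.norm(rot(q,off)-np.array(R)) for q,x,R in D),s,off))
res.sort();print(*res[:6],sep='\n')
E
python3 fit.py
```

```text
(np.float64(0.04513757209946023), (-1, -1, -1, 1, -1, -1, -1), (3.141592653589793, 3.141592653589793, 3.141592653589793, -1.5707963267948966))
(np.float64(0.04513757209946026), (-1, 1, -1, -1, -1, 1, -1), (0, 3.141592653589793, 3.141592653589793, 1.5707963267948966))
(np.float64(0.04513757209946078), (-1, 1, -1, -1, -1, -1, -1), (0, 3.141592653589793, 0, -1.5707963267948966))
(np.float64(0.04513757209946088), (-1, -1, -1, 1, -1, 1, -1), (3.141592653589793, 3.141592653589793, 0, 1.5707963267948966))
(np.float64(0.04513757209946107), (-1, 1, -1, 1, -1, -1, -1), (0, 0, 3.141592653589793, -1.5707963267948966))
(np.float64(0.045137572099461155), (-1, -1, -1, -1, -1, 1, -1), (3.141592653589793, 0, 3.141592653589793, 1.5707963267948966))
```

```bash
cat > fk.py <<'E'
import numpy as np
from scipy.spatial.transform import Rotation as Ro
from scipy.optimize import least_squares
Z=lambda a:Ro.from_euler('z',a).as_matrix()
Y=lambda a:Ro.from_euler('y',a).as_matrix()
LO=np.array([-3.01,-.46,-1.47,.13,-1,.04,-2.66]);HI=np.array([3.01,2.08,1.51,2.56,4.14,2.09,2.66])
def fk(q,p):
    h,L1,a,L2,a2,L3,b=p; R=Z(-q[0]);x=np.array([0,0,h])
    R=R@Y(q[1])@Z(-q[2]);x=x+R@[a,0,L1]
    R=R@Y(q[3]);x=x+R@[a2,0,L2]
    R=R@Z(-q[4])@Y(q[5]);x=x+R@[b,0,L3]
    return x,R@Z(-q[6]+np.pi/2)
E
cat > fit2.py <<'E'
exec(open('fit.py').read().split('res=[]')[0])
for c in (np.pi/2,-np.pi/2):
    print(c,sum(np.linalg.norm(fk(q,np.zeros(7))[1]@Z(c-np.pi/2)-np.array(R)) for q,x,R in D))
f=lambda p:np.concatenate([fk(q,p)[0]-x for q,x,R in D])
r=least_squares(f,[.267,.293,.05,.3425,-.05,.25,.07]);print(r.x.round(4),np.abs(r.fun).max())
np.save('p.npy',r.x)
E
python3 fit2.py
```

```text
1.5707963267948966 0.04513757209946135
-1.5707963267948966 16.969592104379256
[ 0.2264  0.5605  0.0313  0.3325 -0.0286  0.1912  0.0374] 0.03732379780549347
```

```bash
cat > fit3.py <<'E'
exec(open('fit.py').read().split('res=[]')[0])
def frames(q):
    R1=Z(-q[0]);R2=R1@Y(q[1]);R3=R2@Z(-q[2]);R4=R3@Y(q[3]);R5=R4@Z(-q[4]);R6=R5@Y(q[5]);return R1,R2,R3,R4,R5,R6
names=['h','R1x','R2x','R3x','R3y','R3z','R4x','R4y','R4z','R5x','R5y','R6x','R6y','R6z']
def row(q):
    R1,R2,R3,R4,R5,R6=frames(q)
    return np.column_stack([[0,0,1],R1[:,0],R2[:,0],*R3.T,*R4.T,R5[:,0],R5[:,1],*R6.T])
A=np.vstack([row(q) for q,x,R in D]);b=np.concatenate([x for q,x,R in D])
def sol(cols,lam):
    a=A[:,cols];p=np.linalg.solve(a.T@a+lam*np.eye(len(cols)),a.T@b);return p,np.abs(a@p-b).max()
for cols in ([0,5,8,13],[0,3,5,6,8,13],[0,3,5,6,8,9,13],[0,1,3,5,6,8,11,13],[0,3,5,6,8,9,11,13],[0,2,3,5,6,8,11,13],[0,4,5,7,8,12,13],list(range(14))):
    p,e=sol(cols,1e-6);print({names[c]:round(v,3) for c,v in zip(cols,p)},round(e,4))
E
python3 fit3.py
```

```text
{'h': np.float64(0.271), 'R3z': np.float64(0.588), 'R4z': np.float64(0.33), 'R6z': np.float64(0.267)} 0.0423
{'h': np.float64(0.234), 'R3x': np.float64(0.015), 'R3z': np.float64(0.562), 'R4x': np.float64(-0.027), 'R4z': np.float64(0.305), 'R6z': np.float64(0.229)} 0.0385
{'h': np.float64(0.293), 'R3x': np.float64(-0.025), 'R3z': np.float64(0.59), 'R4x': np.float64(-0.012), 'R4z': np.float64(0.373), 'R5x': np.float64(0.037), 'R6z': np.float64(0.255)} 0.0403
{'h': np.float64(0.227), 'R1x': np.float64(0.002), 'R3x': np.float64(0.031), 'R3z': np.float64(0.557), 'R4x': np.float64(-0.029), 'R4z': np.float64(0.331), 'R6x': np.float64(0.037), 'R6z': np.float64(0.191)} 0.0371
{'h': np.float64(0.258), 'R3x': np.float64(0.007), 'R3z': np.float64(0.575), 'R4x': np.float64(-0.021), 'R4z': np.float64(0.356), 'R5x': np.float64(0.018), 'R6x': np.float64(0.025), 'R6z': np.float64(0.217)} 0.0386
{'h': np.float64(0.269), 'R2x': np.float64(0.016), 'R3x': np.float64(0.011), 'R3z': np.float64(0.554), 'R4x': np.float64(-0.023), 'R4z': np.float64(0.34), 'R6x': np.float64(0.034), 'R6z': np.float64(0.223)} 0.0355
{'h': np.float64(0.306), 'R3y': np.float64(-0.017), 'R3z': np.float64(0.561), 'R4y': np.float64(-0.017), 'R4z': np.float64(0.335), 'R6y': np.float64(-0.014), 'R6z': np.float64(0.27)} 0.0103
{'h': np.float64(0.258), 'R1x': np.float64(0.061), 'R2x': np.float64(-0.048), 'R3x': np.float64(0.053), 'R3y': np.float64(-0.024), 'R3z': np.float64(0.5), 'R4x': np.float64(-0.012), 'R4y': np.float64(-0.024), 'R4z': np.float64(0.287), 'R5x': np.float64(-0.0), 'R5y': np.float64(0.001), 'R6x': np.float64(-0.009), 'R6y': np.float64(0.001), 'R6z': np.float64(0.212)} 0.0025
```

{"api": "jog_arm", "payload": {"moves": [85,-0.55,0,-0.59,0,0,0,85,-0.55,0,-0.59,0,0,0,85,-0.55,0,-0.59,0,0,0,85,0,0,0,0,0.95,0,85,0,0,0,0,0.95,0,85,0,0,0,0,0.95,0]}}

```text
clock: 7.95
eef_pos: [0.5246, 0.0517, 0.2044]
eef_rot: [[-0.826, -0.325, 0.46], [-0.283, 0.946, 0.16], [-0.487, 0.002, -0.874]]
wrist_force: [-0.0, -0.8, -2.0]
gripper_width: 0.0849
grip_force: 0.0
```

```bash
cat > rec.py <<'E'
import json,os,numpy as np
from cell import status
from h import plan
def rec():
    o=status.get_obs();D=json.load(open('d.json')) if os.path.exists('d.json') else []
    D.append([list(map(float,o['qpos'])),list(map(float,o['eef_pos'])),np.array(o['eef_rot']).tolist()]);json.dump(D,open('d.json','w'))
E
python3 -c "
from rec import *
rec();plan([.466,.055,.12],198.5,-25)"
```

```text
t 7.95 pos [0.5246 0.0517 0.2044] z [ 0.46   0.16  -0.874] y [-0.325  0.946  0.002] F [-0.  -0.8 -2. ] g 0.08485305086832098
shift [2.951 0.731 1.578] turn [0.067 0.824 0.072] q [ 0.62  0.97 -1.4   2.32  1.8   0.96  0.03]
```

{"api": "jog_arm", "payload": {"moves": [85,0,0,0,0.07,0.8,0.07,85,0.66,0.18,0.47,0,0,0,85,0.66,0.18,0.47,0,0,0,85,0.66,0.18,0.47,0,0,0,85,0.66,0.18,0.47,0,0,0,85,0,0,0,0,0,0]}}

```text
clock: 8.45
eef_pos: [0.4692, 0.0567, 0.115]
eef_rot: [[-0.86, -0.321, 0.397], [-0.292, 0.947, 0.135], [-0.419, 0.0, -0.908]]
wrist_force: [-0.5, -0.8, -0.1]
gripper_width: 0.085
grip_force: 0.0
```

```bash
python3 -c "
from rec import *
rec();plan([.466,.055,.038],198.5,-25)"
cat > fit4.py <<'E'
exec(open('fit3.py').read().split('def sol')[0].replace("D=[(","D=json.load(open('d.json'))+[("))
import itertools
A=np.hstack([A,np.vstack([frames(q)[0][:,1:2] for q,x,R in D])]);names.append('R1y')
def sol(cols,lam):
    a=A[:,cols];p=np.linalg.solve(a.T@a+lam*np.eye(len(cols)),a.T@b);return p,np.abs(a@p-b).max()
for cols in ([0,4,5,8,13],[0,14,4,5,8,13],[0,14,4,5,8,12,13],[0,1,3,4,5,6,8,13,11,12,14]):
    p,e=sol(cols,1e-7);print({names[c]:round(float(v),3) for c,v in zip(cols,p)},round(e,4))
E
python3 fit4.py
```

```text
t 8.45 pos [0.4692 0.0567 0.115 ] z [ 0.397  0.135 -0.908] y [-0.321  0.947  0.   ] F [-0.5 -0.8 -0.1] g 0.0850339688330832
shift [ 1.182 -0.022  2.28 ] turn [ 0.025 -0.045  0.041] q [ 0.5   1.14 -1.31  2.48  1.97  1.13 -0.23]
{'h': 0.334, 'R3y': -0.043, 'R3z': 0.56, 'R4z': 0.343, 'R6z': 0.287} 0.008
{'h': 0.347, 'R1y': -0.019, 'R3y': -0.028, 'R3z': 0.563, 'R4z': 0.346, 'R6z': 0.308} 0.0031
{'h': 0.335, 'R1y': -0.018, 'R3y': -0.027, 'R3z': 0.564, 'R4z': 0.344, 'R6y': -0.004, 'R6z': 0.298} 0.0029
{'h': 0.32, 'R1x': 0.002, 'R3x': 0.004, 'R3y': -0.026, 'R3z': 0.559, 'R4x': -0.003, 'R4z': 0.34, 'R6z': 0.282, 'R6x': 0.003, 'R6y': -0.005, 'R1y': -0.015} 0.0021
```

{"api": "jog_arm", "payload": {"moves": [85,0.275,0,0.56,0,0,0,85,0.275,0,0.56,0,0,0,85,0.275,0,0.56,0,0,0,85,0.275,0,0.56,0,0,0,85,0,0,0,0,0,0]}}

```text
clock: 8.87
eef_pos: [0.4719, 0.0561, 0.0411]
eef_rot: [[-0.86, -0.316, 0.401], [-0.286, 0.949, 0.134], [-0.423, -0.0, -0.906]]
wrist_force: [-0.4, -0.8, -0.7]
gripper_width: 0.0848
grip_force: 0.0
```

Run:
```python
from rec import *
from h import *
rec();plan([.4676,.0555,.040],198.5,-25)
p,_=grab('top');s,_=grab('side')
a=cv2.resize(p[160:270,200:320],(480,440),interpolation=cv2.INTER_CUBIC)
b=cv2.resize(s[220:330,220:298],(312,440),interpolation=cv2.INTER_CUBIC)
cv2.imwrite('pics/m2.png',np.hstack([a,b])[:,:,::-1])
```

```text
t 8.8667 pos [0.4719 0.0561 0.0411] z [ 0.401  0.134 -0.906] y [-0.316  0.949 -0.   ] F [-0.4 -0.8 -0.7] g 0.0847517867874427
shift [ 0.144  0.026 -0.028] turn [-0.007  0.003 -0.014] q [ 0.46  1.33 -1.22  2.49  2.16  1.26 -0.28]
```

View pics/m2.png

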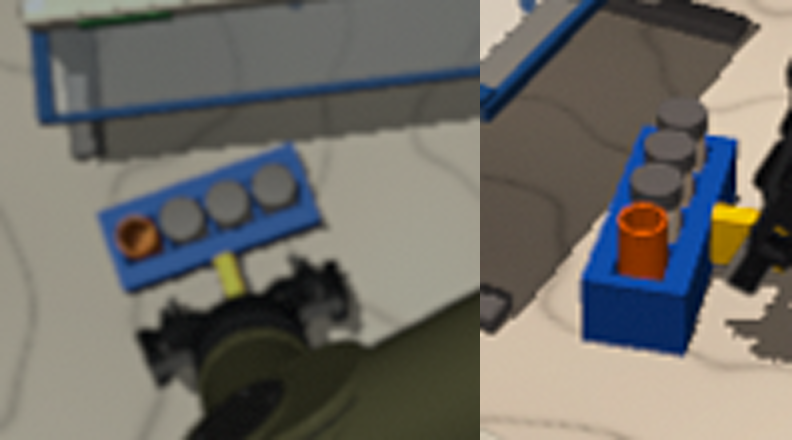

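The open fingers straddle the tab, whose top is at (232,275) in the left half of the picture, and the rack hasn't moved. I'll close.

{"api": "jog_arm", "payload": {"moves": [8,0,0,0,0,0,0,8,0,0,0,0,0,0,8,0,0,0,0,0,0,8,0,0,0,0,0,0,8,0,0,0,0,0,0,8,0,0,0,0,0,0,8,0,0,0,0,0,0,8,0,0,0,0,0,0]}}

```text
clock: 9.63
eef_pos: [0.4719, 0.0568, 0.0426]
eef_rot: [[-0.858, -0.317, 0.405], [-0.286, 0.948, 0.137], [-0.427, 0.002, -0.904]]
wrist_force: [-0.9, -1.2, 6.1]
gripper_width: 0.0132
grip_force: 58.8
```

{"api": "jog_arm", "payload": {"moves": [8,-0.139,-0.426,0.065,0,0,0,8,-0.139,-0.426,0.065,0,0,0,8,-0.139,-0.426,0.065,0,0,0,8,-0.139,-0.426,0.065,0,0,0,8,-0.139,-0.426,0.065,0,0,0,8,-0.139,-0.426,0.065,0,0,0,8,-0.139,-0.426,0.065,0,0,0,8,-0.139,-0.426,0.065,0,0,0,8,-0.139,-0.426,0.065,0,0,0,8,-0.139,-0.426,0.065,0,0,0,8,0,0,0,0,0,0]}}

```text
clock: 10.55
eef_pos: [0.5579, -0.0513, 0.0426]
eef_rot: [[-0.858, -0.314, 0.407], [-0.283, 0.949, 0.135], [-0.429, 0.001, -0.903]]
wrist_force: [2.2, -1.4, 2.6]
gripper_width: 0.013
grip_force: 58.8
```

{"api": "jog_arm", "payload": {"moves": [8,0,0,0,0.2,0,0.42,8,0,0,0,0.2,0,0.42,8,0,0,0,0.2,0,0.42,8,0,0,0,0.2,0,0.42,8,0,0,0,0.2,0,0.42,8,0,0,0,0.2,0,0.42,8,0,0,0,0,0,0]}}

```text
clock: 11.13
eef_pos: [0.5562, -0.0478, 0.0426]
eef_rot: [[-0.901, -0.08, 0.426], [-0.071, 0.997, 0.037], [-0.428, 0.003, -0.904]]
wrist_force: [0.5, 1.2, 4.8]
gripper_width: 0.0132
grip_force: 59.4
```

Run:
```python
from rec import *
from h import *
rec();plan([.556,-.050,.0425],184.65,-25)
p,_=grab('top');s,_=grab('side')
a=cv2.resize(p[110:260,200:350],(450,450),interpolation=cv2.INTER_CUBIC)
b=cv2.resize(s[150:300,190:306],(348,450),interpolation=cv2.INTER_CUBIC)
cv2.imwrite('pics/m3.png',np.hstack([a,b])[:,:,::-1])
```

```text
t 11.1333 pos [ 0.5562 -0.0478  0.0426] z [ 0.426  0.037 -0.904] y [-0.08   0.997  0.003] F [0.5 1.2 4.8] g 0.013177464297635524
shift [ 0.014 -0.073 -0.002] turn [ 0.024  0.064 -0.022] q [ 0.67  1.28 -1.17  2.25  2.09  1.08 -0.12]
```

View pics/m3.png

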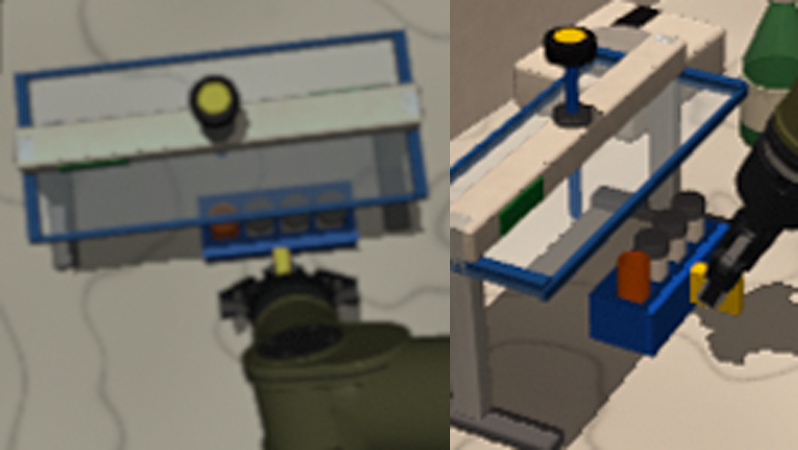

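{"api": "jog_arm", "payload": {"moves": [85,0,0,0,0,0,0,85,0,0,0,0,0,0,85,0,0,0,0,0,0,85,0,0,0,0,0,0,85,0,0,0,0,0,0,85,0,0,0,0,0,0,85,0,0,0,0,-0.95,0,85,0,0,0,0,-0.95,0,85,0,0,0,0,-0.95,0,85,0,0,0,0,-0.95,0,85,0,0,0,0,0,0,85,0,0,0,0,0,0]}}

```text
clock: 12.23
eef_pos: [0.555, -0.0493, 0.0407]
eef_rot: [[-0.718, -0.079, 0.692], [-0.055, 0.997, 0.057], [-0.694, 0.003, -0.72]]
wrist_force: [0.9, 0.0, 0.2]
gripper_width: 0.0851
grip_force: 0.0
```

Run:
```python
from rec import *
from h import *
rec();plan([.554,-.050,.040],184.65,-44)
p,_=grab('top');s,_=grab('side')
b=cv2.resize(s[140:300,210:310],(500,800),interpolation=cv2.INTER_CUBIC)[:600]
b=cv2.resize(s[150:270,220:310],(450,600),interpolation=cv2.INTER_CUBIC)
a=cv2.resize(p[130:220,255:325],(350,450),interpolation=cv2.INTER_CUBIC)
a=np.vstack([a,np.zeros((150,350,3),np.uint8)])
cv2.imwrite('pics/m4.png',np.hstack([a,b])[:,:,::-1])
```

```text
t 12.2333 pos [ 0.555  -0.0493  0.0407] z [ 0.692  0.057 -0.72 ] y [-0.079  0.997  0.003] F [0.9 0.  0.2] g 0.08510382204534471
shift [ 0.041 -0.019 -0.008] turn [ 0.008 -0.007 -0.036] q [ 0.7   1.48 -1.16  2.46  2.61  1.43 -0.32]
```

View pics/m4.png

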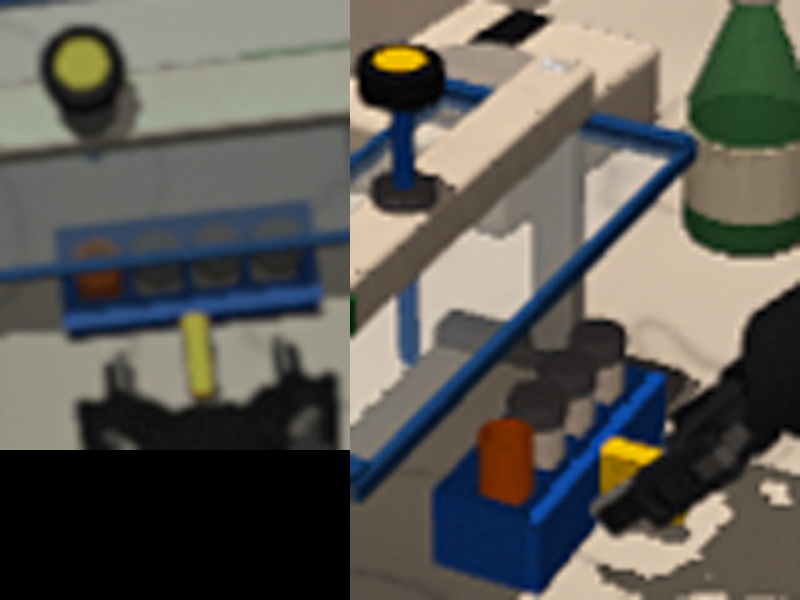

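```bash
cat > meas.py <<'E'
from h import *
from scipy.optimize import minimize
def proj(n,P):
    c=eyes.camera_params(n);q=(np.c_[P,np.ones(len(P))]@np.linalg.inv(c['T']).T)[:,:3]*[1,-1,-1]
    q=q@np.array(c['intrinsics']).T;return q[:,:2]/q[:,2:]
A=np.linspace(0,2*np.pi,40,endpoint=False)
def cyl(n,x,y,r,z0,z1,k=8):
    P=np.vstack([np.c_[x+r*np.cos(A),y+r*np.sin(A),0*A+z] for z in(z0,z1)])
    return cv2.convexHull(((proj(n,P)+.5)*k).astype(np.float32)).astype(np.int32)
def hue(p):
    return cv2.cvtColor(p,cv2.COLOR_RGB2HSV).astype(int)
def fit(n,p,box,mask,r,z0,z1,g):
    u,v,U,V=box;k=8;m=cv2.resize(mask[v:V,u:U].astype(np.float32),None,fx=k,fy=k,interpolation=cv2.INTER_LINEAR)>.5
    def cost(c):
        q=np.zeros(m.shape,np.uint8);cv2.fillConvexPoly(q,cyl(n,c[0],c[1],r,z0,z1)-np.array([u*k,v*k],np.int32),1)
        q=q>0;return -(q&m).sum()/(q|m).sum()
    b=minimize(cost,g,method='Nelder-Mead',options=dict(initial_simplex=[g,[g[0]+.008,g[1]],[g[0],g[1]+.008]],xatol=1e-4))
    return b.x.round(4),round(-b.fun,3)
def both(g,kz=.266):
    for n in('top','side'):
        p,_=grab(n);H=hue(p)
        org=(H[...,0]<14)&(H[...,1]>140)&(H[...,2]>50)
        yel=(H[...,0]>20)&(H[...,0]<36)&(H[...,1]>110)&(H[...,2]>90)
        def box(x,y,z):
            c=proj(n,np.array([[x,y,z]]))[0].astype(int);return c[0]-16,c[1]-18,c[0]+16,c[1]+18
        m=fit(n,p,box(g[0],g[1],.06),org,.014,.045,.075,g)
        ky=fit(n,p,box(.664,.01,kz),yel,.013,kz,kz,[.664,.01])
        print(n,'mouth',*m,'knob',*ky,'knob-mouth',(ky[0]-m[0]).round(4))
E
python3 - <<'E'
from meas import *
both([.61,.007])
E
```

```text
top mouth [0.5967 0.0064] 0.306 knob [0.6651 0.0066] 0.922 knob-mouth [0.0684 0.0002]
side mouth [0.6087 0.0111] 0.933 knob [0.6658 0.0122] 0.874 knob-mouth [0.0571 0.0011]
```

{"api": "jog_arm", "payload": {"moves": [8,0,0,0,0,0,0,8,0,0,0,0,0,0,8,0,0,0,0,0,0,8,0,0,0,0,0,0,8,0,0,0,0,0,0,8,0,0,0,0,0,0,8,0,0,0,0,0,0,8,0,0,0,0,0,0]}}

```text
clock: 13.1
eef_pos: [0.556, -0.0493, 0.0423]
eef_rot: [[-0.714, -0.079, 0.695], [-0.056, 0.997, 0.057], [-0.698, 0.002, -0.716]]
wrist_force: [-0.5, 1.3, 1.9]
gripper_width: 0.0132
grip_force: 59.5
```

Run:
```python
from meas import *
both([.61,.007])
plan([.6,-.05,.04],184.65,-44)
```

```text
top mouth [0.6011 0.0045] 0.295 knob [0.6651 0.0066] 0.922 knob-mouth [0.064  0.0021]
side mouth [0.6095 0.0095] 0.938 knob [0.6656 0.011 ] 0.876 knob-mouth [0.0561 0.0015]
t 13.2 pos [ 0.556  -0.0493  0.0423] z [ 0.695  0.057 -0.716] y [-0.079  0.997  0.002] F [-1.4  0.8  1.5] g 0.013209164119244464
shift [-0.994 -0.14   1.073] turn [ 0.004  0.048 -0.03 ] q [ 0.7   1.48 -1.16  2.46  2.61  1.43 -0.32]
```

{"api": "jog_arm", "payload": {"moves": [8,-0.215,-0.01,0.209,0,0,0,8,-0.215,-0.01,0.209,0,0,0,8,-0.215,-0.01,0.209,0,0,0,8,-0.215,-0.01,0.209,0,0,0,8,-0.215,-0.01,0.209,0,0,0,8,0,0,0,0,0,0]}}

```text
clock: 13.7
eef_pos: [0.6022, -0.048, 0.0423]
eef_rot: [[-0.714, -0.077, 0.696], [-0.055, 0.997, 0.054], [-0.698, 0.001, -0.716]]
wrist_force: [2.3, 0.7, -0.2]
gripper_width: 0.0129
grip_force: 59.1
```

```bash
sed -i 's/org=.*/org=(H[...,0]<14)\&(H[...,1]>(90 if n=="top" else 140))\&(H[...,2]>50)/' meas.py
python3 - <<'E'
from meas import *
both([.654,.010])
plan([.61,-.05,.0423],184.65,-44)
p=np.load('top.npz')['p'];s=np.load('side.npz')['p']
H=hue(p);print(H[160:174:2,266:282:2,0]);print(H[160:174:2,266:282:2,1])
a=cv2.resize(p[130:210,245:315],(525,600),interpolation=cv2.INTER_CUBIC)
b=cv2.resize(s[150:270,210:265],(275,600),interpolation=cv2.INTER_CUBIC)
cv2.imwrite('pics/m5.png',np.hstack([a,b])[:,:,::-1])
E
```

```text
top mouth [0.65  0.005] 0.361 knob [0.6651 0.0066] 0.922 knob-mouth [0.0151 0.0016]
side mouth [0.6547 0.0131] 0.531 knob [0.6656 0.0114] 0.882 knob-mouth [ 0.0109 -0.0017]
t 13.8 pos [ 0.6016 -0.0481  0.0423] z [ 0.696  0.054 -0.716] y [-0.077  0.997  0.001] F [ 2.4 -0.2 -0.4] g 0.013336582866265769
shift [-0.197 -0.085  0.191] turn [-0.025  0.059 -0.038] q [ 0.7   1.45 -1.16  2.33  2.58  1.31 -0.27]
[[ 20  30 100 100 108 108 108 107]
 [108 108 109 156   8 127 108 107]
 [108 107   9  14  13  13 144 108]
 [107 109  13  13  12  14   8 108]
 [107 110  11  14  13  12  10 108]
 [106 106   8  13  13  13  11 108]
 [106 106 156  13  12  13   8 107]]
[[ 28  14  14  13  22  63  74  84]
 [ 97 112  80  17  36  28 107 105]
 [ 87 105  52  93  92  90  17  80]
 [ 74  82  90  88  90  90  51  77]
 [ 68  96  86  96 106  99  70  93]
 [ 50 115  52 112 109 106  70  95]
 [ 39 118  18  95  91  88  53 104]]
```

View pics/m5.png

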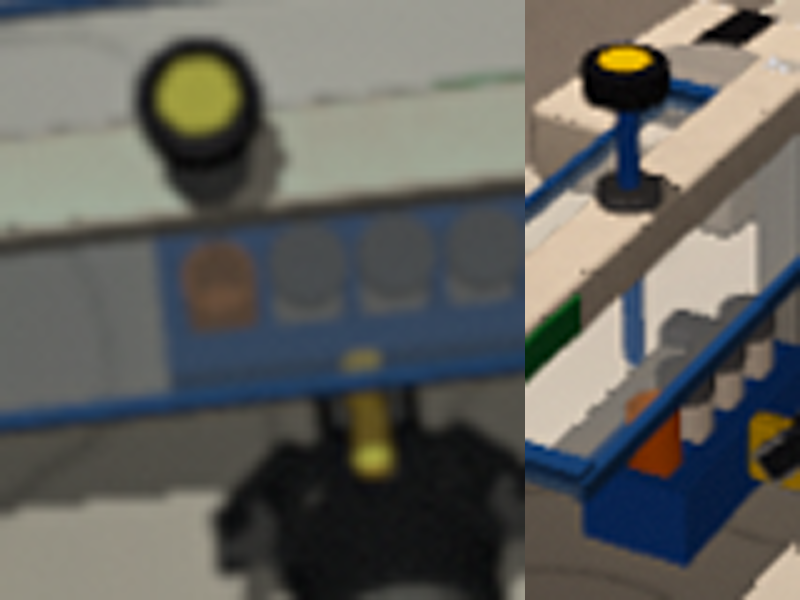

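```bash
sed -i 's/H\[...,0\]<14/H[...,0]<18/; s/90 if/35 if/' meas.py
cat > mt.py <<'E'
from meas import *
import sys
p=np.load('top.npz')['p'];H=hue(p);g=[float(sys.argv[1]),.008]
m=(H[...,0]<18)&(H[...,1]>35)&(H[...,2]>50)
c=proj('top',np.array([[g[0],g[1],.06]]))[0].astype(int)
print(fit('top',p,(c[0]-16,c[1]-18,c[0]+16,c[1]+18),m,.014,.045,.075,g))
E
python3 mt.py .654
```

```text
(array([0.653 , 0.0069]), np.float64(0.859))
```

{"api": "jog_arm", "payload": {"moves": [8,-0.13,-0.02,0.127,0,0,0,8,-0.13,-0.02,0.127,0,0,0,8,0,0,0,0,0,0,8,0,0,0,0,0,0]}}

```text
clock: 14.13
eef_pos: [0.6118, -0.0476, 0.0423]
eef_rot: [[-0.714, -0.08, 0.696], [-0.056, 0.997, 0.057], [-0.698, 0.002, -0.716]]
wrist_force: [0.6, 1.0, 2.3]
gripper_width: 0.0133
grip_force: 59.6
```

Run:
```python
from meas import *
both([.665,.009])
plan([.611,-.05,.0423],184.65,-44)
```

```text
top mouth [0.6633 0.007 ] 0.739 knob [0.6651 0.0066] 0.922 knob-mouth [ 0.0018 -0.0004]
side mouth [0.6636 0.013 ] 0.477 knob [0.6656 0.011 ] 0.876 knob-mouth [ 0.002 -0.002]
t 14.2333 pos [ 0.6118 -0.0476  0.0423] z [ 0.696  0.057 -0.716] y [-0.08   0.997  0.002] F [-0.9 -0.1  2.9] g 0.012951046330443205
shift [ 0.022 -0.077 -0.023] turn [ 0.003  0.051 -0.026] q [ 0.7   1.45 -1.17  2.3   2.57  1.27 -0.25]
```

{"api": "jog_arm", "payload": {"moves": [8,-0.03,-0.027,0.03,0,0,0,8,0,0,0,0,0,0,85,0,0,0,0,0,0,85,0,0,0,0,0,0,85,0,0,0,0,0,0,85,0,0,0,0,0,0,85,0,0,0,0,0,0,85,0,0,0,0,0,0,85,0,0,0,0,0,0]}}

```text
clock: 14.98
eef_pos: [0.6133, -0.0487, 0.042]
eef_rot: [[-0.715, -0.079, 0.695], [-0.055, 0.997, 0.056], [-0.697, 0.001, -0.717]]
wrist_force: [-0.9, 0.5, 0.7]
gripper_width: 0.0853
grip_force: 0.0
```

Run:
```python
from meas import *
both([.665,.009])
plan([.611,-.05,.0423],184.65,-44)
```

```text
top mouth [0.6628 0.007 ] 0.726 knob [0.6651 0.0066] 0.922 knob-mouth [ 0.0023 -0.0004]
side mouth [0.6631 0.0126] 0.473 knob [0.6656 0.0114] 0.869 knob-mouth [ 0.0025 -0.0012]
t 15.0833 pos [ 0.6133 -0.0487  0.0421] z [ 0.695  0.056 -0.717] y [-0.079  0.997  0.001] F [-0.1  0.2  0. ] g 0.08485807251617557
shift [ 0.051 -0.038 -0.062] turn [-0.008  0.045 -0.031] q [ 0.7   1.45 -1.16  2.3   2.57  1.27 -0.25]
```

```bash
cat > occ.py <<'E'
from meas import *
th=np.radians(4.65);X=np.array([np.cos(th),np.sin(th)]);Yv=np.array([-np.sin(th),np.cos(th)])
def hull(n,x0,x1,y0,y1,z0,z1,C,shape):
    P=np.array([[*(C+X*x+Yv*y),z] for x in(x0,x1) for y in(y0,y1) for z in(z0,z1)])
    m=np.zeros(shape,np.uint8);cv2.fillConvexPoly(m,cv2.convexHull((proj(n,P)).round().astype(np.int32)),1)
    return cv2.dilate(m,np.ones((3,3)))>0
def run(n,C,g,r=.014,z0=.045,z1=.075,grabit=True):
    p=grab(n)[0] if grabit else np.load(n+'.npz')['p'];H=hue(p);sh=p.shape[:2]
    org=((H[...,0]<18)&(H[...,1]>(35 if n=='top' else 140))&(H[...,2]>50))
    C=np.array(C);bad=hull(n,-18,18,-175,175,160,190,C,sh) if 0 else hull(n,-.018,.018,-.175,.175,.16,.19,C,sh)
    bad|=hull(n,-.078,-.070,-.175,.175,.148,.162,C,sh)
    c=proj(n,np.array([[*g,.06]]))[0].astype(int);u,v,U,V=c[0]-14,c[1]-14,c[0]+14,c[1]+16;k=8
    up=lambda m:cv2.resize(m[v:V,u:U].astype(np.float32),None,fx=k,fy=k)>.5
    m=up(org);ok=~up(bad)
    def cost(c):
        q=np.zeros(m.shape,np.uint8);cv2.fillConvexPoly(q,cyl(n,c[0],c[1],r,z0,z1)-np.array([u*k,v*k],np.int32),1)
        q=q>0;return -(q&m&ok).sum()/((q|m)&ok).sum()
    best=min((minimize(cost,s,method='Nelder-Mead',options=dict(initial_simplex=[s,[s[0]+.006,s[1]],[s[0],s[1]+.006]],xatol=1e-4)) for s in([g[0]+a,g[1]+b] for a in(-.004,.004) for b in(-.004,.004))),key=lambda b:b.fun)
    print(n,'mouth',best.x.round(4),'iou',round(-best.fun,3))
    return m,ok
if __name__=='__main__':
    run('top',[.6651,.0066],[.664,.008]);run('side',[.6656,.0114],[.664,.011])
E
python3 occ.py
```

```text
top mouth [0.6647 0.007 ] iou 0.879
side mouth [0.6633 0.0128] iou 0.799
```

{"api": "jog_arm", "payload": {"moves": [85,0,0,-0.3,0,0,0,85,0,0,-0.6,0,0,0,85,0,0,-0.7,0,0,0,85,0,0,-0.7,0,0,0,85,0,0,-0.7,0,0,0,85,-0.6,0,-0.62,0,0,0,85,-0.6,0,-0.62,0,0,0,85,-0.6,0,-0.62,0,0,0,85,-0.6,0,-0.62,0,0,0,0,-0.6,0,-0.62,0,0,0,0,-0.6,0,-0.62,0,0,0,0,-0.6,0,-0.62,0,0,0]}}

```text
clock: 16.18
eef_pos: [0.549, -0.0534, 0.2889]
eef_rot: [[-0.715, -0.08, 0.695], [-0.057, 0.997, 0.057], [-0.697, 0.001, -0.717]]
wrist_force: [0.2, -1.3, -0.6]
gripper_width: 0.051
grip_force: 0.0
```

Run:
```python
from occ import *
run('top',[.6651,.0066],[.664,.008]);run('side',[.6656,.0114],[.664,.011])
plan([.6,.009,.34],184.65,0)
```

```text
top mouth [0.6642 0.0066] iou 0.85
side mouth [0.6633 0.0128] iou 0.769
t 16.2833 pos [ 0.5511 -0.0535  0.2928] z [ 0.701  0.054 -0.711] y [-0.079  0.997 -0.002] F [ 0.6 -0.2 -0.1] g 0.035374447026338234
shift [-2.383  1.943  0.135] turn [-3.400e-02  8.934e+00 -8.000e-03] q [ 0.86  0.83 -1.42  2.39  2.06  0.93 -0.26]
```

{"api": "jog_arm", "payload": {"moves": [0,-0.4,0,-0.4,0,0.99,0,0,-0.4,0,-0.4,0,0.99,0,0,-0.4,0,-0.4,0,0.99,0,0,0,0,0,0,0.99,0,0,0,0,0,0,0.99,0,0,0,0,0,0,0.99,0,0,0,0,0,0,0.99,0,0,0,0,0,0,0.99,0,0,0,0,0,0,0.99,0,0,0,0,0,0,0,0]}}

```text
clock: 17.12
eef_pos: [0.5523, -0.0579, 0.3181]
eef_rot: [[-0.995, -0.074, 0.061], [-0.075, 0.997, -0.01], [-0.06, -0.014, -0.998]]
wrist_force: [1.1, 0.9, -0.0]
gripper_width: 0.0001
grip_force: 0.0
```

Run:
```python
from h import *
plan([.665,.009,.34],184.65,0)
```

```text
t 17.1167 pos [ 0.5523 -0.0579  0.3181] z [ 0.061 -0.01  -0.998] y [-0.074  0.997 -0.014] F [ 1.1  0.9 -0. ] g 0.00012797223756330086
shift [-3.952  1.935 -0.521] turn [-0.164  0.688 -0.075] q [ 0.69  0.77 -1.27  1.73  0.83  1.21  0.86]
```

{"api": "jog_arm", "payload": {"moves": [0,0,0,-0.7,-0.16,0.69,-0.07,0,-0.62,0.32,0,0,0,0,0,-0.62,0.32,0,0,0,0,0,-0.62,0.32,0,0,0,0,0,-0.62,0.32,0,0,0,0,0,-0.62,0.32,0,0,0,0,0,-0.62,0.32,0,0,0,0,0,0,0,0,0,0,0,0,0,0,0,0,0,0]}}

```text
clock: 17.87
eef_pos: [0.6555, 0.009, 0.3392]
eef_rot: [[-0.997, -0.083, 0.003], [-0.083, 0.997, -0.003], [-0.002, -0.003, -1.0]]
wrist_force: [-0.6, 0.3, 0.5]
gripper_width: 0.0002
grip_force: 0.0
```

Run:
```python
from h import *
plan([.6653,.0095,.236],184.65,0)
```

```text
t 17.8667 pos [0.6555 0.009  0.3392] z [ 0.003 -0.003 -1.   ] y [-0.083  0.997 -0.003] F [-0.6  0.3  0.5] g 0.0001551748605761078
shift [-3.190e-01 -1.000e-03  3.441e+00] turn [-0.034  0.027  0.026] q [ 0.43  0.87 -1.2   1.33  0.81  1.45  0.94]
```

{"api": "jog_arm", "payload": {"moves": [0,-0.32,0,0,0,0,0,0,0,0,0.75,0,0,0,0,0,0,0.75,0,0,0,0,0,0,0.2,0,0,0,0,0,0,0.2,0,0,0,0,0,0,0.2,0,0,0,0,0,0,0.2,0,0,0,0,0,0,0.2,0,0,0,0,0,0,0,0,0,0]}}

```text
clock: 18.62
eef_pos: [0.6662, 0.0086, 0.2647]
eef_rot: [[-0.997, -0.081, 0.004], [-0.081, 0.997, -0.002], [-0.004, -0.002, -1.0]]
wrist_force: [-0.4, -0.5, 0.4]
gripper_width: -0.0
grip_force: 0.0
```

Run:
```python
from occ import *
plan([.6653,.0095,.236],184.65,0)
run('side',[.6656,.0114],[.664,.011])
```

```text
t 18.6167 pos [0.6662 0.0086 0.2647] z [ 0.004 -0.002 -1.   ] y [-0.081  0.997 -0.002] F [-0.4 -0.5  0.4] g -4.392174863407035e-05
shift [0.032 0.034 0.958] turn [-0.024  0.041 -0.001] q [ 0.42  0.96 -1.15  1.4   0.88  1.34  0.89]
side mouth [0.6632 0.014 ] iou 0.6
```

Run:
```python
from meas import *
p0,d0=(np.load('side.npz')[k] for k in 'pd')
p,d=p0,d0
print('proj knob raised',proj('side',np.array([[.6653,.0105,.266],[.6653,.0105,.241],[.6653,.0105,.211],[.6653,.0105,.098],[.6653,.0105,.073]])).round(1).tolist())
H=hue(p);y=(H[...,0]>20)&(H[...,0]<36)&(H[...,1]>110)&(H[...,2]>90)
vs,us=np.where(y[140:220,200:270]);print('yellow',len(us),us.mean()+200 if len(us) else 0,vs.mean()+140 if len(us) else 0)
blue=(H[...,0]>100)&(H[...,0]<125)&(H[...,1]>120)
print('blue rod rows',[ (r,int(np.where(blue[r,222:245])[0].mean())+222,int(blue[r,222:245].sum())) for r in range(195,245,3) if blue[r,222:245].any()])
P=[w('side',u+200,v+140,d[v+140,u+200]) for u,v in zip(us,vs)]
if P: print(np.mean(P,0))
b=cv2.resize(p[120:260,190:290],(428,600),interpolation=cv2.INTER_CUBIC)
cv2.imwrite('pics/m6.png',b[:,:,::-1])
```

```text
proj knob raised [[229.7, 161.0], [230.0, 170.6], [230.4, 182.0], [231.7, 222.1], [232.0, 230.5]]
yellow 6 228.83333333333334 172.66666666666666
blue rod rows [(207, 232, 1), (210, 231, 3), (213, 231, 2), (216, 231, 2), (219, 231, 2), (222, 236, 5), (225, 238, 8), (228, 237, 8), (231, 237, 5), (234, 234, 5), (237, 233, 13), (240, 232, 17), (243, 233, 17)]
[0.66389316 0.01742082 0.23906698]
```

View pics/m6.png

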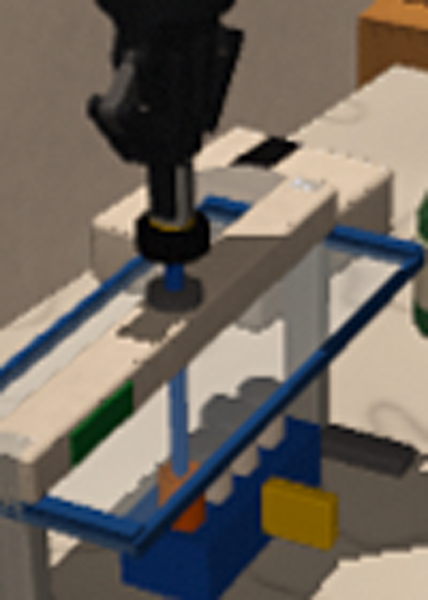

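The picture shows the fingertips on the knob at (173,225). The blue rod enters the orange tube at (181,468) and looks centred. I'll keep pushing down.

{"api": "jog_arm", "payload": {"moves": [0,0,0,0.2,0,0,0,0,0,0,0.2,0,0,0,0,0,0,0.2,0,0,0,0,0,0,0.2,0,0,0,0,0,0,0.15,0,0,0,0,0,0,0,0,0,0]}}

```text
clock: 19.17
eef_pos: [0.6664, 0.0092, 0.2362]
eef_rot: [[-0.997, -0.081, 0.004], [-0.081, 0.997, -0.001], [-0.003, -0.001, -1.0]]
wrist_force: [1.0, 1.6, 3.9]
gripper_width: -0.0002
grip_force: 2.2
```

{"api": "jog_arm", "payload": {"moves": [0,0,0,0.05,0,0,0,0,0,0,0,0,0,0]}}

```text
clock: 19.33
eef_pos: [0.6664, 0.0092, 0.2361]
eef_rot: [[-0.997, -0.081, 0.004], [-0.081, 0.997, -0.001], [-0.004, -0.001, -1.0]]
wrist_force: [-1.4, 0.2, 8.5]
gripper_width: -0.0003
grip_force: 4.1
```

{"api": "jog_arm", "payload": {"moves": [0,0,0,0.06,0,0,0,0,0,0,0,0,0,0]}}

```text
clock: 19.5
eef_pos: [0.6665, 0.0093, 0.236]
eef_rot: [[-0.997, -0.081, 0.005], [-0.081, 0.997, -0.001], [-0.005, -0.002, -1.0]]
wrist_force: [-3.6, -0.6, 17.0]
gripper_width: -0.0006
grip_force: 8.1
```

{"api": "jog_arm", "payload": {"moves": [0,0,0,-0.2,0,0,0,0,0,0,-0.6,0,0,0,0,0,0,-0.9,0,0,0,0,0,0,-0.9,0,0,0,0,0.8,0,0,0,0,0,0,0.8,0,0,0,0,0,0,0.8,0,0,0,0,0,0,0.8,0,0,0,0,0,0,0,0,0,0,0,0,0,0,0,0,0,0]}}

```text
schema error: expected a multiple of 7 numbers
```

Run:
```python
from occ import *
plan([.57,.0095,.31],184.65,0)
for n in('top','side'):
    p,d=grab(n);H=hue(p);y=(H[...,0]>20)&(H[...,0]<36)&(H[...,1]>110)&(H[...,2]>90)
    c=proj(n,np.array([[.6653,.0095,.211]]))[0].round().astype(int)
    vs,us=np.where(y[c[1]-12:c[1]+12,c[0]-12:c[0]+12]);u=us.mean()+c[0]-12;v=vs.mean()+c[1]-12
    print(n,len(us),u,v,'expected',c,'depth pt',np.mean([w(n,a+c[0]-12,b+c[1]-12,d[b+c[1]-12,a+c[0]-12]) for a,b in zip(us,vs)],0).round(4),'ray z=.211',wz(n,u,v,.211).round(4))
    run(n,[.6653,.009],[.664,.010],grabit=False)
```

```text
t 19.5 pos [0.6665 0.0093 0.236 ] z [ 0.005 -0.001 -1.   ] y [-0.081  0.997 -0.002] F [-3.6 -0.6 17. ] g -0.0005704692593846956
shift [ 3.191  0.264 -2.483] turn [-0.021  0.058 -0.001] q [ 0.42  0.99 -1.14  1.43  0.91  1.3   0.87]
top 0 nan nan expected [271 149] depth pt nan ray z=.211 [nan nan nan]
top mouth [0.6642 0.0066] iou 0.671
side 3 228.0 183.0 expected [231 182] depth pt [0.6684 0.0159 0.2098] ray z=.211 [0.6671 0.0178 0.211 ]
side mouth [0.6632 0.014 ] iou 0.677<stdin>:6: RuntimeWarning: Mean of empty slice.
  ret = ret.dtype.type(ret / rcount)
  return _methods._mean(a, axis=axis, dtype=dtype,
```

The stop is confirmed: the force rose to 17 N with no further travel. Now I'll retreat upwards.

{"api": "jog_arm", "payload": {"moves": [0,0,0,-0.2,0,0,0,0,0,0,-0.6,0,0,0,0,0,0,-0.9,0,0,0,0,0,0,-0.9,0,0,0,0,0.8,0,0,0,0,0,0,0.8,0,0,0,0,0,0,0.8,0,0,0,0,0,0,0.8,0,0,0,0,0,0,0,0,0,0,0,0,0,0,0,0,0,0,0]}}

```text
clock: 20.43
eef_pos: [0.5693, 0.0003, 0.3106]
eef_rot: [[-0.997, -0.082, 0.002], [-0.082, 0.997, -0.003], [-0.002, -0.003, -1.0]]
wrist_force: [0.9, -0.3, 0.3]
gripper_width: -0.0001
grip_force: 0.0
```

Run:
```python
from occ import *
plan([.57,.0095,.31],184.65,0)
for n in('top','side'):
    p,d=grab(n);H=hue(p);y=(H[...,0]>20)&(H[...,0]<36)&(H[...,1]>110)&(H[...,2]>90)
    c=proj(n,np.array([[.6653,.0095,.211]]))[0].round().astype(int)
    vs,us=np.where(y[c[1]-12:c[1]+12,c[0]-12:c[0]+12])
    print(n,len(us),'expected',c)
    if len(us): print(us.mean()+c[0]-12,vs.mean()+c[1]-12,'depth pt',np.mean([w(n,a+c[0]-12,b+c[1]-12,d[b+c[1]-12,a+c[0]-12]) for a,b in zip(us,vs)],0).round(4))
    run(n,[.6653,.009],[.664,.010],grabit=False)
```

```text
t 20.4333 pos [5.693e-01 3.000e-04 3.106e-01] z [ 0.002 -0.003 -1.   ] y [-0.082  0.997 -0.003] F [ 0.9 -0.3  0.3] g -9.940254104051909e-05
shift [-0.048  0.303  0.021] turn [-0.039  0.02   0.01 ] q [ 0.55  0.81 -1.24  1.64  0.8   1.28  0.81]
top 0 expected [271 149]
top mouth [0.66  0.006] iou -0.0
side 49 expected [231 182]
229.9591836734694 181.44897959183675 depth pt [0.6687 0.0074 0.21  ]
side mouth [0.6629 0.014 ] iou 0.669
```

The knob stays fully down (top at z ≈ 0.210) and the robot is clear of everything. Handing in.

```bash
python3 -c "
from cell import order
print(order.hand_in())"
```

```text
the job is handed in; nothing more can be done
None
```

I handed the job in at about 20 s of the 61 s: the rack was slid under the guard with the orange tube within about 2 mm of centre by camera, and the electrode was then pushed down to its stop (knob top about 210 mm) and left standing in the tube, with the robot clear.

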